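Bleed the green pump

ROBOT

A 6-joint arm with a two-finger parallel gripper is mounted at the origin on the work surface. World frame = base frame: x ahead of the robot, y to its left, z up, the work surface at z = 0. Lengths are in m, angles in rad, forces in N, time in s.
With the tool pointing down it reaches from about 0.35 to 0.975 m from the base axis. Payload 4.9 kg.
Tool frame: the origin (TCP) lies midway between the tips of the shut fingers; the grasp point (between the pads) lies 19 mm behind it; z points along the fingers, y is the direction in which the jaws open and shut (so a half turn about z gives the same grasp; the last joint's range is limited). The gripper opens to 85 mm and grips with 20 to 120 N. Pads are 22 mm wide; open, the fingers measure 114 mm over their backs; the gripper's body (76 mm by 85 mm) begins 54 mm behind the grasp point. The pads swing forward as they close: fully open they stand 13 mm farther back than shut.
Start: joints at [1.106, 0.053, 1.613, -0, 1.476, -0.119], TCP at [0.212, 0.588, 0.197] pointing down, gripper open.
Joint ranges: [-3.01, 3.01], [-1.01, 2.22], [0.06, 2.58], [-1.02, 4.17], [0.09, 2.62], [-3.14, 3.14]. Speed limits (rad/s): [2.57, 2.57, 3.14, 3.14, 3.14, 3.14].

INTERFACE

Orientations are given as a unit quaternion [w, x, y, z].
In Python, from plant import manip gives the robot as it stands. The module is installed in compiled form; this text tells all that it offers.
- The arm moves only by the tool move_arm, never from a script. Its argument "rows" is a list of rows, each an object of numbers: "tx", "ty", "tz": the shift along the tool's x, y, z in m; "ax", "ay", "az": the turn, a rotation vector about the tool's x, y, z in degrees; "jaw": the closure in counts, from 0 (fully open) to 255 (shut). In form: [{"tx": .., "ty": .., "tz": .., "ax": .., "ay": .., "az": .., "jaw": ..}, ...]. A call has 1 to 12 rows; each row shifts and turns the pose as measured when the row begins, along the tool's axes as they then stand; what a row does not reach is not made up. A row lasts 1/10 s, in which the tool goes at most 50 mm and 8.59 degrees, less where a joint would pass 70% of its speed; a pose out of reach is approached as far as the arm can. A call with a gripper value outside its range is refused whole. The fingers move at their own pace and stop on an object; the grip force is fixed at half the most. Time passes only in rows, so rows that do not move let the fingers close. It gives the time, the measured TCP pose, the force and the opening at its end, in the units of the state.
- manip.state(): the state, without advancing time (a new reading comes with each control period).
- manip.grab_frame(name): name is "side" or "top" or "wrist"; returns a dict with "color" (420x560x3 uint8, red, green, blue), "intrinsics" (3x3 intrinsics, pixels), "R" (3x3) and "t" (3): a world point X has camera coordinates R X + t. Camera axes: x right, y down, z forward; pixel columns grow to the right and rows downward; lengths in m; the calibration is good to about 2 mm. A picture is of the moment at which its call begins. There is no depth.
- manip.job_done(): hands the job in, once; it reports no verdict.
The state is a dict: "time": time; "joint_pos": joint angles; "joint_vel": joint speeds; "joint_efforts": joint torques, N m; "tool_pos": TCP position; "tool_rot": TCP orientation; "contact_force": force on the tool from outside, world axes, zero at the start; "ft_torque": the same for the moment, N m; "gripper_width": opening from 0.0 (shut) to 1.0 (fully open).
Only numpy, scipy, OpenCV 4.12 (cv2) and the standard library are available. Lean on these libraries where they do the work, as an engineer would, in place of code of your own. Each camera call takes 0.05 s, during which the arm holds its last target.

TASK

Let the leftover air out of the green pump before it is put away: with the fingertips, gently press the red release button on top of it all the way down, keep it down for about two seconds, then let it spring back up and draw clear. Leave the pump lying where it is, and do not touch the blue pump, the bike light, the wrench, or the dish with its nuts.

Things in the scene. Friction and masses are not known exactly. Their poses are not given: they have to be found in the camera images.
- green_pump: green bicycle pump lying loose on the marble, 350 g. Origin on the marble under its button, z up. Head block x -30 to 30, 50 wide, 40 mm high, red button on top; a 32 mm thick barrel runs from it along its own +x (away from the robot) to a black T handle (70 mm along y) ending at x = 182; black nozzle to x = -48 mm. Only the button and its collar rise above 42 mm.
- green_button_top (a point): centre of the top face of the round red release button (24 mm across) on the green pump's head; 57 mm above the marble when up, 49 mm when fully down. Around it is a black collar 34 mm across whose top is at 46 mm, so a fingertip wider than the button can still push it fully down
- green_button (a joint): how far the red button of the green pump is pressed, m: 0 up, 0.008 fully down. It moves straight down against a spring: about 0.6 N to start it, 5 N fully down; it springs back up by itself
- blue_pump: blue bicycle pump lying loose on the marble, 350 g. Origin on the marble under its button, z up. Head block x -30 to 30, 50 wide, 40 mm high, red button on top; a 32 mm thick barrel runs from it along its own +x (away from the robot) to a black T handle (70 mm along y) ending at x = 182; black nozzle to x = -48 mm. Only the button and its collar rise above 42 mm. Leave alone.
- blue_button (a joint): how far the red button of the blue pump is pressed, m: 0 up, 0.008 fully down. It moves straight down against a spring: about 0.6 N to start it, 5 N fully down; it springs back up by itself. Leave alone
- light: black plastic bike light on its clip, loose, 55 x 34 x 34 mm with an orange button (14 mm across) on top reaching 39 mm; clear lens towards its -x. Origin under its centre on the marble. Leave alone.
- light_button (a joint): how far the bike light's orange button is pressed, m: 0 up, 0.004 down. Leave alone
- wrench: silver pedal wrench lying loose along its own x, 250 mm long, 38 mm wide and 8 mm high. Origin under its middle on the marble. Leave alone.
- dish: white ceramic dish, 90 mm across, 25 mm high, loose, origin under its centre, holding three steel nuts. Leave alone.
- nut0: small round steel nut, 17 mm across, 7 mm high, 9 mm hole, loose in the dish; origin under its centre. Leave alone.
- nut1: small round steel nut, 17 mm across, 7 mm high, 9 mm hole, loose in the dish; origin under its centre. Leave alone.
- nut2: small round steel nut, 17 mm across, 7 mm high, 9 mm hole, loose in the dish; origin under its centre. Leave alone.

How it is judged:
On the way, in this order (a step that is already met when the one before it is completed fails the run):
1. the green pump's button is held at least 5.5 mm down for 1.5 s (value of joint green_button above 0.0055 m), for 1.5 s.
2. the green pump's button is let up again (value of joint green_button below 0.0015 m), for 0.2 s.
At the end, for the whole second after the job is handed in: After the green button was held at least 5.5 mm down for 1.5 s, all buttons are up again (within 1.5 mm), the green pump lies flat and at rest within 15 mm of where it was, the blue pump, bike light, wrench and dish are within 10 mm of where they were, and the nuts are in the dish (value of joint each of green_button, blue_button, light_button below 0.0015 m and distance of green_pump from where it was at the start of the episode below 0.015 m and height (world z) of green_pump below 0.005 m and angle between green_pump's own z axis and vertical below 0.08 rad and linear speed of green_pump below 0.02 m/s and distance of each of blue_pump, light, wrench, dish from where it was at the start of the episode below 0.01 m and horizontal distance between each of nut0, nut1, nut2 and dish below 0.04 m); the robot touches nothing.
It fails at once if the blue pump, bike light, wrench, dish or a nut is touched by the robot (contact force between any of the fingers, the arm and blue_pump above 0.3 N or contact force between any of the fingers, the arm and light above 0.3 N or contact force between any of the fingers, the arm and wrench above 0.3 N or contact force between any of the fingers, the arm and dish above 0.3 N or contact force between any of the fingers, the arm and nut0 above 0.3 N or contact force between any of the fingers, the arm and nut1 above 0.3 N or contact force between any of the fingers, the arm and nut2 above 0.3 N).
It fails at once if a bystander is shifted more than 10 mm (distance of any of blue_pump, light, wrench, dish from where it was at the start of the episode above 0.01 m).
It fails at once if the button of the blue pump or of the bike light is pressed (value of joint blue_button above 0.002 m or value of joint light_button above 0.0015 m).
It fails at once if the green pump is pushed with more than 30 N (contact force between any of the fingers, the arm and green_pump above 30 N).
It fails at once if the green pump is lifted, tipped or shifted more than 15 mm (height (world z) of green_pump above 0.008 m or angle between green_pump's own z axis and vertical above 0.12 rad or distance of green_pump from where it was at the start of the episode above 0.015 m).
It also fails if it takes over 40 s, if anything falls off the work surface, if the arm or the gripper's body presses on something with over 40 N, if the wrist force passes 120 N, or if a joint passes its speed limit or range.

## Working session

There is one attempt and no reset: what is moved stays moved. The work goes in short steps, Python scripts to look and compute and a tool call to move; the robot and the scene stay as the last step left them, time stands still between calls to the robot, and variables do not carry over. Pictures are saved under pics/ and viewed, and the job is handed in when it is done.

Besides the shell and the picture viewer there is one more tool, called after "Emit:" as name([rows], argument=value, ...), one row to a line, values as JSON. move_arm: Moves the arm, as the interface text tells. Its arguments: {"type":"object","properties":{"rows":{"type":"array"}},"required":["rows"]}

```bash
mkdir -p pics
cat > h.py <<'E'
import numpy as np, cv2
from plant import manip
def grab(n,f):
    d=manip.grab_frame(n); cv2.imwrite(f'pics/{f}.png',d['color'][:,:,::-1]); np.savez(f'pics/{f}.npz',**{k:np.array(d[k]) for k in('color','intrinsics','R','t')}); return d
def ray(d,u,v):
    K,R,t=[np.array(d[k]) for k in('intrinsics','R','t')]
    return -R.T@t, R.T@np.linalg.inv(K)@np.array([u,v,1.])
def plane(d,u,v,z):
    c,r=ray(d,u,v); return c+r*(z-c[2])/r[2]
E
python3 - <<'E'
from h import *
for n in('top','side','wrist'):
    d=grab(n,n+'0'); hsv=cv2.cvtColor(d['color'],cv2.COLOR_RGB2HSV)
    m=(((hsv[...,0]<6)|(hsv[...,0]>172))&(hsv[...,1]>150)&(hsv[...,2]>80)).astype(np.uint8)
    k,l,s,c=cv2.connectedComponentsWithStats(m)
    for i in range(1,k):
        if s[i,4]>15: print(n,s[i],c[i],plane(d,*c[i],.057))
s=manip.state(); print(s['tool_pos'],s['tool_rot'],s['time'],s['contact_force'])
E
```

```text
top [224 217   8   9  57] [227.49122807 220.92982456] [0.49908888 0.15752133 0.057     ]
top [368 226   8   8  53] [371.43396226 229.81132075] [ 0.48498152 -0.21492508  0.057     ]
side [228 182   8   7  42] [231.28571429 184.69047619] [0.49853053 0.15338151 0.057     ]
side [  4 213   9  26  41] [  7.41463415 224.46341463] [0.00708776 0.25410561 0.057     ]
side [301 291  12  11  98] [306.69387755 295.79591837] [ 0.48372338 -0.21853664  0.057     ]
side [  0 323  82  55 908] [ 39.1938326  356.44713656] [ 0.0204182  -0.11567187  0.057     ]
[0.21156199 0.58752864 0.19583179] [-2.41907097e-04  1.72021478e-01  9.85092874e-01 -7.62949992e-04] 0.15 [-0.18410306 -0.45247595  0.37329426]
```

View pics/top0.png

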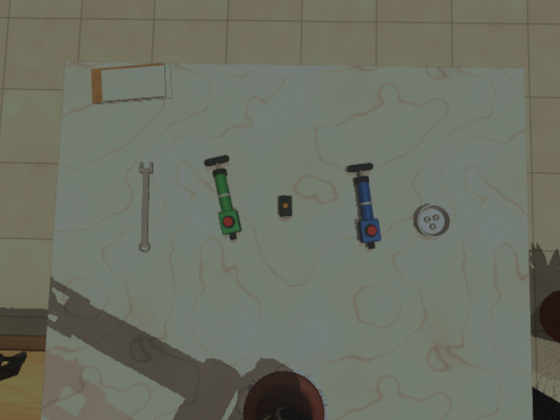

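View pics/side0.png

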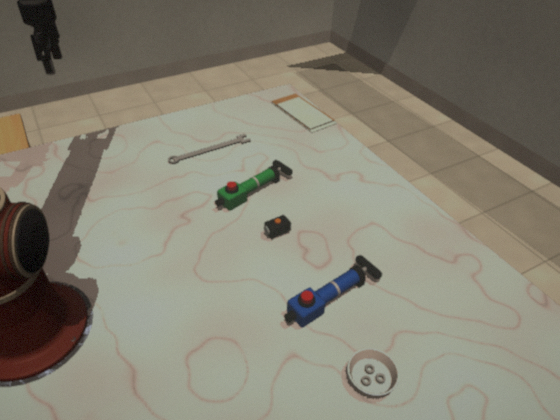

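The top view shows the green pump's button at about (227,221), and the side view shows it at about (231,185). Both rays put it near x 0.499, y 0.155 at z = 57 mm. The pump runs to +x with a yaw of about 11°. Next I'll shut the gripper and move over it, staying high.

Emit:
move_arm([
  {"tx": -0.03, "ty": -0.022, "jaw": 255},
  {"tx": -0.035, "ty": -0.026, "jaw": 255},
  {"tx": -0.035, "ty": -0.026, "jaw": 255},
  {"tx": -0.035, "ty": -0.026, "jaw": 255},
  {"tx": -0.035, "ty": -0.026, "jaw": 255},
  {"tx": -0.035, "ty": -0.026, "jaw": 255},
  {"tx": -0.035, "ty": -0.026, "jaw": 255},
  {"tx": -0.035, "ty": -0.026, "jaw": 255},
  {"tx": -0.035, "ty": -0.026, "jaw": 255},
  {"tx": -0.03, "ty": -0.022, "jaw": 255},
  {"jaw": 255},
])

```text
schema error: expected keys tx, ty, tz, ax, ay, az, jaw
```

```bash
cat > m.py <<'E'
from h import *
import sys
from scipy.spatial.transform import Rotation as Ro
tag=sys.argv[1]
A=[];B=[]
for n in('top','side','wrist'):
    d=grab(n,n+tag); hsv=cv2.cvtColor(d['color'],cv2.COLOR_RGB2HSV)
    m=(((hsv[...,0]<8)|(hsv[...,0]>170))&(hsv[...,1]>150)&(hsv[...,2]>60)).astype(np.uint8)
    k,l,s,c=cv2.connectedComponentsWithStats(m)
    for i in range(1,k):
        p=plane(d,*c[i],.053)
        if s[i,4]>15:
            print(n,s[i],c[i],p.round(4))
            if np.hypot(p[0]-.499,p[1]-.156)<.03:
                o,r=ray(d,*c[i]); r/=np.linalg.norm(r); P=np.eye(3)-np.outer(r,r); A.append(P);B.append(P@o)
if len(A)>1: print('tri',np.linalg.solve(sum(A),sum(B)))
s=manip.state(); q=s['tool_rot']; M=Ro.from_quat([q[1],q[2],q[3],q[0]]).as_matrix()
print(s['tool_pos'],s['time'],s['contact_force'],s['gripper_width']); print(M.round(3))
for t in ([.499,.156,.10],): print('delta tool',M.T@(np.array(t)-s['tool_pos']))
E
python3 m.py 1
```

```text
top [224 217   8   9  57] [227.45614035 221.03508772] [0.499  0.1582 0.053 ]
top [368 226   8   8  55] [371.47272727 229.78181818] [ 0.4852 -0.2158  0.053 ]
side [228 182   8   7  42] [231.42857143 184.64285714] [0.5009 0.158  0.053 ]
side [  3 205  16  53 154] [  7.33766234 230.96753247] [0.004  0.2374 0.053 ]
side [301 291  12  11  97] [306.6185567 295.7628866] [ 0.4855 -0.2159  0.053 ]
side [   0  320   85   59 1630] [ 39.5398773  355.21411043] [ 0.0205 -0.1104  0.053 ]
tri [0.4998075  0.15781088 0.05349434]
[0.21172244 0.58776793 0.19637901] 0.3 [ 0.31645481  0.54100505 -1.53340003] 1.0016350425785676
[[-0.941  0.339 -0.   ]
 [ 0.339  0.941 -0.001]
 [ 0.    -0.001 -1.   ]]
delta tool [-0.41661562 -0.30877957  0.09657875]
```

Emit:
move_arm([
  {"tx": -0.03, "ty": -0.022, "tz": 0, "ax": 0, "ay": 0, "az": 0, "jaw": 255},
  {"tx": -0.035, "ty": -0.026, "tz": 0, "ax": 0, "ay": 0, "az": 0, "jaw": 255},
  {"tx": -0.035, "ty": -0.026, "tz": 0, "ax": 0, "ay": 0, "az": 0, "jaw": 255},
  {"tx": -0.035, "ty": -0.026, "tz": 0, "ax": 0, "ay": 0, "az": 0, "jaw": 255},
  {"tx": -0.035, "ty": -0.026, "tz": 0, "ax": 0, "ay": 0, "az": 0, "jaw": 255},
  {"tx": -0.035, "ty": -0.026, "tz": 0, "ax": 0, "ay": 0, "az": 0, "jaw": 255},
  {"tx": -0.035, "ty": -0.026, "tz": 0, "ax": 0, "ay": 0, "az": 0, "jaw": 255},
  {"tx": -0.035, "ty": -0.026, "tz": 0, "ax": 0, "ay": 0, "az": 0, "jaw": 255},
  {"tx": -0.03, "ty": -0.022, "tz": 0, "ax": 0, "ay": 0, "az": 0, "jaw": 255},
  {"tx": -0.02, "ty": -0.015, "tz": 0, "ax": 0, "ay": 0, "az": 0, "jaw": 255},
  {"tx": 0, "ty": 0, "tz": 0, "ax": 0, "ay": 0, "az": 0, "jaw": 255},
])

```text
time: 1.4
tool_pos: [0.4436, 0.2393, 0.1964]
tool_rot: [0.001, 0.17, 0.985, 0.0]
contact_force: [-1.1, 0.2, 0.3]
gripper_width: 0.001
```

```bash
sed -i 's/\[.499,.156,.10\]/[.4998,.1578,.10]/' m.py; python3 m.py 2
```

```text
top [224 217   8   9  60] [227.5 221. ] [0.4991 0.1581 0.053 ]
top [368 226   8   8  54] [371.42592593 229.72222222] [ 0.4854 -0.2157  0.053 ]
side [227 182   9   7  47] [231.19148936 184.91489362] [0.4999 0.1573 0.053 ]
side [301 291  12  11  96] [306.66666667 295.79166667] [ 0.4855 -0.216   0.053 ]
side [   0  320   85   60 1565] [ 38.63003195 355.87220447] [ 0.019 -0.111  0.053]
wrist [208 248  23  21 376] [219.04787234 258.26595745] [0.4985 0.1563 0.053 ]
tri [0.49901316 0.15705834 0.05360181]
[0.44194277 0.24195071 0.19625557] 1.55 [ 0.10562305 -0.05838027 -0.02747292] -0.0038850170110549215
[[-0.944  0.331  0.002]
 [ 0.331  0.944  0.001]
 [-0.001  0.002 -1.   ]]
delta tool [-0.08232097 -0.06043949  0.09625103]
```

Emit:
move_arm([
  {"tx": -0.03, "ty": -0.022, "tz": 0.02, "ax": 0, "ay": 0, "az": 0, "jaw": 255},
  {"tx": -0.03, "ty": -0.022, "tz": 0.02, "ax": 0, "ay": 0, "az": 0, "jaw": 255},
  {"tx": -0.02, "ty": -0.016, "tz": 0.02, "ax": 0, "ay": 0, "az": 0, "jaw": 255},
  {"tx": 0, "ty": 0, "tz": 0.02, "ax": 0, "ay": 0, "az": 0, "jaw": 255},
  {"tx": 0, "ty": 0, "tz": 0, "ax": 0, "ay": 0, "az": 0, "jaw": 255},
])

```text
time: 2.05
tool_pos: [0.4982, 0.1646, 0.1156]
tool_rot: [0.002, 0.162, 0.987, 0.003]
contact_force: [-0.5, -0.0, 1.0]
gripper_width: -0.001
```

```bash
sed -i 's/\[.4998,.1578,.10\]/[.499,.157,.058]/' m.py; python3 m.py 3
```

```text
top [368 226   8   8  52] [371.5  229.75] [ 0.4853 -0.2159  0.053 ]
side [  87    0  149   33 1365] [160.18461538   9.01098901] [0.7439 1.4349 0.053 ]
side [227 182   9   8  44] [230.65909091 185.        ] [0.4986 0.1576 0.053 ]
side [  0 228   8   4  20] [  3.4  229.65] [-0.0031  0.2458  0.053 ]
side [301 291  12  11  97] [306.67010309 295.8556701 ] [ 0.4855 -0.2161  0.053 ]
side [   0  321   84   59 1561] [ 37.83856502 356.36130685] [ 0.0177 -0.1113  0.053 ]
wrist [250 193  33  31 770] [265.74805195 207.96623377] [0.4983 0.1566 0.053 ]
tri [0.49815617 0.15670297 0.05377971]
[0.50085911 0.1653462  0.12001183] 2.2 [-0.07230886 -0.93238609 -0.55221207] -0.002006170420960465
[[-0.948  0.318  0.013]
 [ 0.318  0.948  0.007]
 [-0.01   0.01  -1.   ]]
delta tool [-0.00025883 -0.00914283  0.06192676]
```

View pics/wrist3.png

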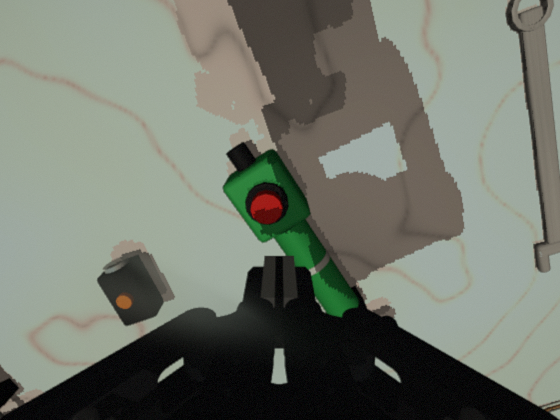

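The wrist view shows the button at (266,208), ahead of the shut fingertips at (280,260). The three views put it at about (0.4985, 0.1567). I'll centre on it and come down part of the way.

Emit:
move_arm([
  {"tx": 0, "ty": -0.005, "tz": 0.012, "ax": 0.6, "ay": 0.6, "az": 0, "jaw": 255},
  {"tx": 0, "ty": -0.0035, "tz": 0.012, "ax": 0, "ay": 0, "az": 0, "jaw": 255},
  {"tx": 0, "ty": 0, "tz": 0.012, "ax": 0, "ay": 0, "az": 0, "jaw": 255},
  {"tx": 0, "ty": 0, "tz": 0, "ax": 0, "ay": 0, "az": 0, "jaw": 255},
])

```text
time: 2.6
tool_pos: [0.4995, 0.1591, 0.0848]
tool_rot: [0.002, 0.159, 0.987, 0.001]
contact_force: [-0.7, 0.2, -0.9]
gripper_width: 0.003
```

```bash
sed -i 's/\[.499,.157,.058\]/[.4985,.1567,.057]/' m.py; python3 m.py 4; python3 m.py 5|tail -5
```

```text
top [368 226   8   9  53] [371.49056604 229.8490566 ] [ 0.485  -0.2159  0.053 ]
side [  63    0  172   50 1742] [140.51262916  16.82319173] [0.6384 1.379  0.053 ]
side [227 183   7   7  28] [229.89285714 185.35714286] [0.4964 0.1572 0.053 ]
side [  0 228   9   5  16] [  3.625  229.9375] [-0.0028  0.2446  0.053 ]
side [301 291  12  10  95] [306.64210526 295.73684211] [ 0.4856 -0.2158  0.053 ]
side [   0  319   86   60 1566] [ 38.39399745 356.04789272] [ 0.0186 -0.1111  0.053 ]
wrist [256 202  36  36 988] [272.90789474 220.39676113] [0.4983 0.1565 0.053 ]
tri [0.49708129 0.15674862 0.05365785]
[0.50116652 0.15933366 0.08717347] 2.75 [-0.24983146  0.31289741 -0.23317858] -0.004461197455897746
[[-0.949  0.314  0.008]
 [ 0.315  0.949  0.001]
 [-0.008  0.004 -1.   ]]
delta tool [ 0.00193101 -0.0034514   0.03014704]
[0.50166556 0.15939494 0.0878802 ] 2.9 [-0.96384532  0.01116498 -0.36675449] -0.0019239147631376031
[[-0.949  0.314  0.01 ]
 [ 0.315  0.949  0.001]
 [-0.009  0.004 -1.   ]]
delta tool [ 0.00242541 -0.00368712  0.03084465]
```

View pics/wrist4.png

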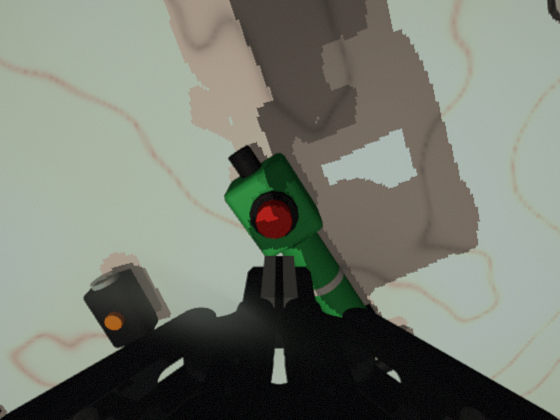

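View pics/side4.png

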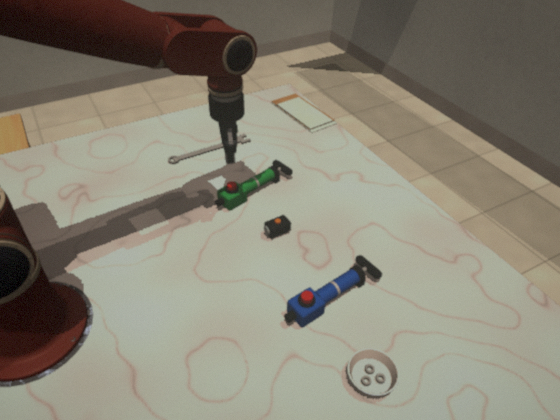

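The wrist view shows the button at (273,220) with the fingertips at (280,258), which fits the tool being about 4 mm off and still 30 mm above it. In the side view the fingers are over the button. I'll trim the offset and go lower.

Emit:
move_arm([
  {"tx": 0.002, "ty": -0.0035, "tz": 0.01, "ax": 0.3, "ay": 0.5, "az": 0, "jaw": 255},
  {"tx": 0, "ty": 0, "tz": 0.01, "ax": 0, "ay": 0, "az": 0, "jaw": 255},
  {"tx": 0, "ty": 0, "tz": 0, "ax": 0, "ay": 0, "az": 0, "jaw": 255},
  {"tx": 0, "ty": 0, "tz": 0, "ax": 0, "ay": 0, "az": 0, "jaw": 255},
])

```text
time: 3.3
tool_pos: [0.4988, 0.1564, 0.0665]
tool_rot: [-0.0, 0.159, 0.987, -0.0]
contact_force: [-0.6, 0.2, 0.4]
gripper_width: -0.002
```

```bash
python3 m.py 6|grep -v side
```

```text
top [368 226   8   8  53] [371.56603774 229.81132075] [ 0.4851 -0.2161  0.053 ]
wrist [ 259  215   40   38 1124] [278.33896797 234.2455516 ] [0.4988 0.1566 0.053 ]
tri [0.49884987 0.15668553 0.05412297]
[0.49908121 0.15650008 0.06702706] 3.45 [0.13511927 0.45499178 0.45538144] 0.0020909373464962546
[[-0.949  0.315  0.   ]
 [ 0.315  0.949 -0.001]
 [-0.001 -0.001 -1.   ]]
delta tool [6.21070686e-04 1.34844704e-05 1.00266523e-02]
```

View pics/wrist6.png

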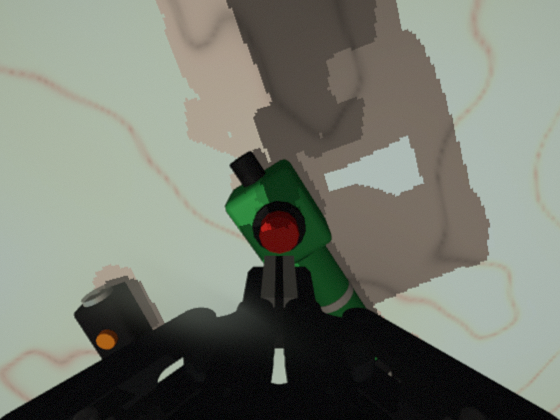

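The tool is centred: button at (278,234), directly in line with the tips, and 10 mm above it. Now I'll descend slowly, watching the force.

Emit:
move_arm([
  {"tx": 0, "ty": 0, "tz": 0.004, "ax": 0, "ay": 0, "az": 0, "jaw": 255},
  {"tx": 0, "ty": 0, "tz": 0.004, "ax": 0, "ay": 0, "az": 0, "jaw": 255},
  {"tx": 0, "ty": 0, "tz": 0.003, "ax": 0, "ay": 0, "az": 0, "jaw": 255},
  {"tx": 0, "ty": 0, "tz": 0.002, "ax": 0, "ay": 0, "az": 0, "jaw": 255},
])

```text
time: 3.85
tool_pos: [0.4999, 0.1567, 0.054]
tool_rot: [0.001, 0.159, 0.987, -0.0]
contact_force: [0.3, -0.4, 0.1]
gripper_width: -0.002
```

Emit:
move_arm([
  {"tx": 0, "ty": 0, "tz": 0.002, "ax": 0, "ay": 0, "az": 0, "jaw": 255},
  {"tx": 0, "ty": 0, "tz": 0.001, "ax": 0, "ay": 0, "az": 0, "jaw": 255},
])

```text
time: 4.05
tool_pos: [0.4996, 0.1567, 0.0504]
tool_rot: [0.001, 0.159, 0.987, -0.0]
contact_force: [-1.3, -0.4, -0.6]
gripper_width: -0.001
```

```bash
python3 m.py 7|grep -v side
python3 - <<'E'
import cv2
a=cv2.imread('pics/side7.png')[150:220,190:300]; cv2.imwrite('pics/c7.png',cv2.resize(a,None,fx=7,fy=7,interpolation=cv2.INTER_CUBIC))
E
```

```text
top [368 226   8   8  54] [371.42592593 229.72222222] [ 0.4854 -0.2157  0.053 ]
wrist [ 257  226   43   33 1094] [277.32906764 242.01371115] [0.4975 0.157  0.053 ]
[0.49979217 0.15666948 0.05066484] 4.2 [ 0.97103487  0.77988769 -0.06282905] -0.0016514282418742476
[[-0.949  0.315  0.002]
 [ 0.315  0.949 -0.001]
 [-0.002  0.    -1.   ]]
delta tool [ 0.0012225  -0.00037645 -0.00633788]
```

View pics/c7.png

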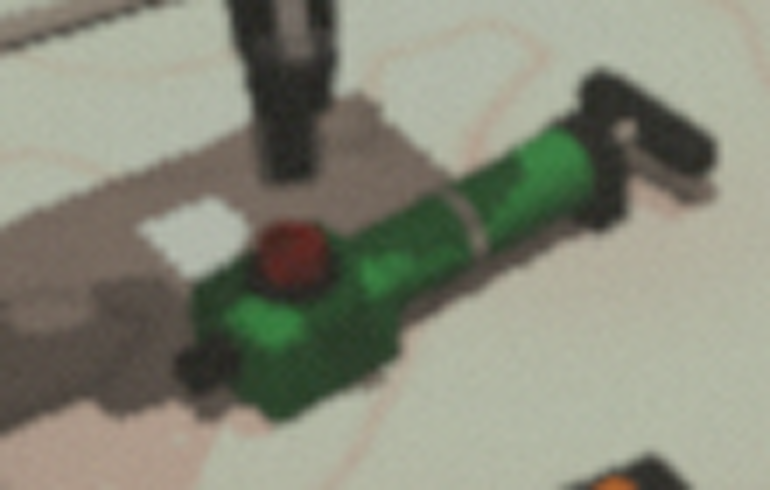

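View pics/wrist7.png

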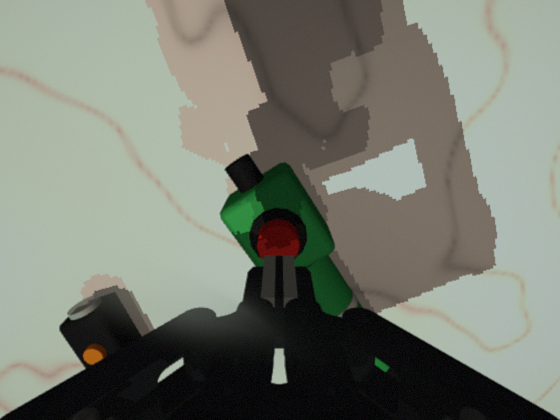

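The side crop shows the fingertips clearly above the red button, although the tool reads z = 0.0507 and the force is about zero. The readings disagree, so I'll check where TCP projects in each view.

```bash
python3 - <<'E'
from h import *
T=np.array([.4998,.1567,.0507])
for n in('side','wrist'):
    d=dict(np.load(f'pics/{n}7.npz'))
    for p in (T,[.4985,.1567,.057]):
        c=d['R']@p+d['t']; u=d['intrinsics']@c; print(n,p,u[:2]/u[2],'depth',c[2])
    print('cam',-d['R'].T@d['t'], 'fwd',d['R'][2])
d=dict(np.load('pics/side7.npz'))
c,r=ray(d,231,175.7)
for z in(.05,.06,.065,.07,.075,.08): print(z,plane(d,231,175.7,z))
d=dict(np.load('pics/wrist7.npz'))
for z in(.05,.06,.065,.07,.075,.08): print('w',z,plane(d,280,256,z))
E
python3 - <<'E'
import cv2
a=cv2.imread('pics/wrist7.png')[190:320,200:360]; cv2.imwrite('pics/w7.png',cv2.resize(a,None,fx=4.5,fy=4.5,interpolation=cv2.INTER_CUBIC))
E
```

```text
side [0.4998 0.1567 0.0507] [231.306479   185.80193518] depth 1.1361816985110682
side [0.4985, 0.1567, 0.057] [230.70129327 183.93845583] depth 1.131532104548297
cam [ 0.15635909 -0.66525421  0.76467374] fwd [ 0.362877    0.65463768 -0.66315141]
wrist [0.4998 0.1567 0.0507] [278.20009382 244.03806671] depth 0.1930247004531145
wrist [0.4985, 0.1567, 0.057] [277.43428998 246.75346334] depth 0.18665268533463528
cam [0.42371388 0.18226776 0.22755212] fwd [ 0.29429385 -0.09774285 -0.95070367]
0.05 [0.5164211  0.19460867 0.05      ]
0.06 [0.51138296 0.18257712 0.06      ]
0.065 [0.5088639  0.17656135 0.065     ]
0.07 [0.50634483 0.17054558 0.07      ]
0.075 [0.50382577 0.16452981 0.075     ]
0.08 [0.5013067  0.15851404 0.08      ]
w 0.05 [0.50756731 0.15521273 0.05      ]
w 0.06 [0.50284456 0.15673651 0.06      ]
w 0.065 [0.50048319 0.1574984  0.065     ]
w 0.07 [0.49812181 0.15826029 0.07      ]
w 0.075 [0.49576044 0.15902218 0.075     ]
w 0.08 [0.49339906 0.15978407 0.08      ]
```

View pics/w7.png

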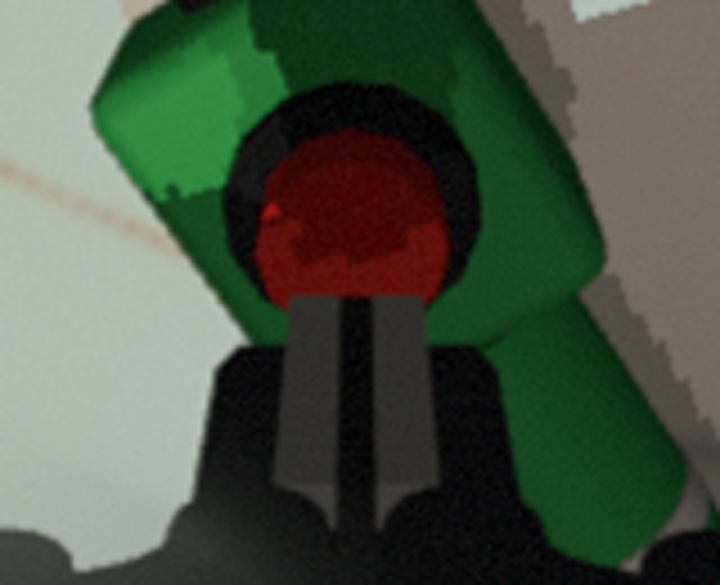

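TCP should project to row 186 in the side view, but the tips end at row 176. The side and wrist rays cross near (0.50, 0.158, 0.08), so the real tips are about 29 mm short of the reported TCP, though laterally they're centred. That matches the zero force. I expect contact near a reported z of 0.028, so I'll go down carefully and check again before touching.

Emit:
move_arm([
  {"tx": 0.001, "ty": 0, "tz": 0.003, "ax": 0, "ay": 0, "az": 0, "jaw": 255},
  {"tx": 0, "ty": 0, "tz": 0.003, "ax": 0, "ay": 0, "az": 0, "jaw": 255},
  {"tx": 0, "ty": 0, "tz": 0.003, "ax": 0, "ay": 0, "az": 0, "jaw": 255},
  {"tx": 0, "ty": 0, "tz": 0.002, "ax": 0, "ay": 0, "az": 0, "jaw": 255},
])

```text
time: 4.6
tool_pos: [0.4993, 0.1571, 0.0395]
tool_rot: [0.002, 0.159, 0.987, 0.0]
contact_force: [-0.1, 0.4, -0.7]
gripper_width: -0.0
```

```bash
python3 m.py 8|grep -v side
python3 - <<'E'
import cv2
a=cv2.imread('pics/side8.png')[150:220,190:270]; b=cv2.imread('pics/wrist8.png')[190:320,200:360]
a=cv2.resize(a,(400,350),interpolation=cv2.INTER_CUBIC);b=cv2.resize(b,(400,350))
cv2.imwrite('pics/c8.png',cv2.hconcat([a,b]))
E
```

```text
top [368 226   8   9  53] [371.41509434 229.96226415] [ 0.4847 -0.2157  0.053 ]
wrist [255 235  45  32 844] [276.59952607 248.70616114] [0.4957 0.1574 0.053 ]
[0.499273   0.15713269 0.0396074 ] 4.75 [ 0.21816007  0.23386398 -0.35441334] 0.0013306036743561342
[[-0.949  0.315  0.003]
 [ 0.315  0.949 -0.   ]
 [-0.003  0.001 -1.   ]]
delta tool [ 0.00054177 -0.00064015 -0.01739494]
```

View pics/c8.png

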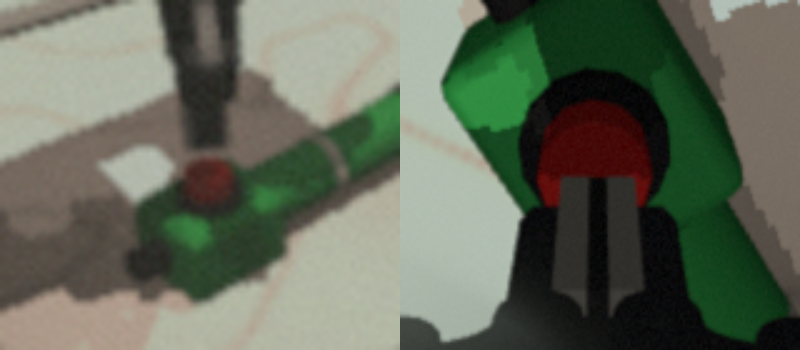

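The tips are still above the button, with a gap of about 10 mm (side tip at row 180, button from row 181 to 190). They are centred over it. I'll continue gently.

Emit:
move_arm([
  {"tx": 0, "ty": 0, "tz": 0.003, "ax": 0, "ay": 0, "az": 0, "jaw": 255},
  {"tx": 0, "ty": 0, "tz": 0.002, "ax": 0, "ay": 0, "az": 0, "jaw": 255},
  {"tx": 0, "ty": 0, "tz": 0.002, "ax": 0, "ay": 0, "az": 0, "jaw": 255},
])

```text
time: 5.05
tool_pos: [0.4999, 0.1572, 0.0327]
tool_rot: [0.002, 0.159, 0.987, 0.0]
contact_force: [0.2, -0.2, 0.2]
gripper_width: -0.0
```

Emit:
move_arm([
  {"tx": 0, "ty": 0, "tz": 0.0015, "ax": 0, "ay": 0, "az": 0, "jaw": 255},
  {"tx": 0, "ty": 0, "tz": 0.0015, "ax": 0, "ay": 0, "az": 0, "jaw": 255},
])

```text
time: 5.25
tool_pos: [0.4998, 0.1572, 0.0293]
tool_rot: [0.002, 0.159, 0.987, 0.0]
contact_force: [0.8, -0.6, -0.4]
gripper_width: 0.0
```

```bash
python3 m.py 9|grep -v side
python3 - <<'E'
import cv2
a=cv2.imread('pics/side9.png')[150:220,190:270]; b=cv2.imread('pics/wrist9.png')[190:320,200:360]
a=cv2.resize(a,(400,350),interpolation=cv2.INTER_CUBIC);b=cv2.resize(b,(400,350))
cv2.imwrite('pics/c9.png',cv2.hconcat([a,b]))
E
```

```text
top [368 226   8   8  53] [371.56603774 229.81132075] [ 0.4851 -0.2161  0.053 ]
wrist [254 242  47  24 548] [275.82481752 252.97445255] [0.4937 0.1579 0.053 ]
[0.49965428 0.157154   0.02927787] 5.4 [-0.10311208 -0.00451598 -0.29431267] 0.003327513963883933
[[-0.949  0.315  0.004]
 [ 0.315  0.949 -0.   ]
 [-0.004  0.001 -1.   ]]
delta tool [ 0.00084623 -0.00076315 -0.02772646]
```

View pics/c9.png

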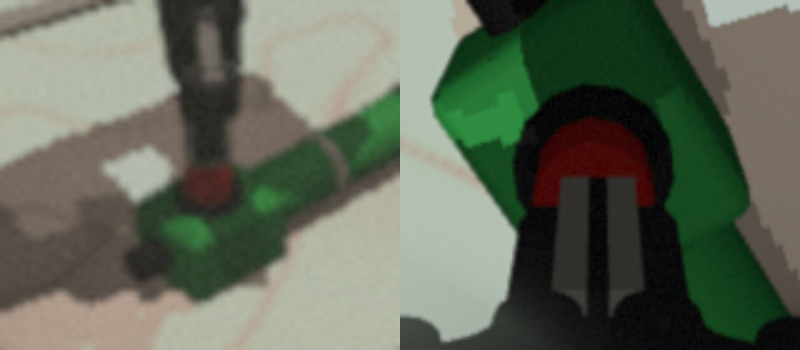

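The tips now overlap the back of the button top in the side view, so contact is very close. Fine steps from here.

Emit:
move_arm([
  {"tx": 0, "ty": 0, "tz": 0.0015, "ax": 0, "ay": 0, "az": 0, "jaw": 255},
  {"tx": 0, "ty": 0, "tz": 0.0015, "ax": 0, "ay": 0, "az": 0, "jaw": 255},
])

```text
time: 5.6
tool_pos: [0.5001, 0.1572, 0.0265]
tool_rot: [0.002, 0.159, 0.987, 0.0]
contact_force: [0.3, -0.2, 0.6]
gripper_width: 0.002
```

Emit:
move_arm([
  {"tx": 0, "ty": 0, "tz": 0.001, "ax": 0, "ay": 0, "az": 0, "jaw": 255},
  {"tx": 0, "ty": 0, "tz": 0.001, "ax": 0, "ay": 0, "az": 0, "jaw": 255},
])

```text
time: 5.8
tool_pos: [0.5001, 0.1572, 0.0243]
tool_rot: [0.002, 0.159, 0.987, 0.0]
contact_force: [0.2, 0.2, -0.8]
gripper_width: 0.002
```

Emit:
move_arm([
  {"tx": 0, "ty": 0, "tz": 0.001, "ax": 0, "ay": 0, "az": 0, "jaw": 255},
  {"tx": 0, "ty": 0, "tz": 0.001, "ax": 0, "ay": 0, "az": 0, "jaw": 255},
])

```text
time: 6.0
tool_pos: [0.5001, 0.1572, 0.0222]
tool_rot: [0.002, 0.159, 0.987, 0.0]
contact_force: [0.2, -0.3, 1.0]
gripper_width: -0.001
```

```bash
python3 m.py 10|grep -v side
python3 - <<'E'
import cv2
a=cv2.imread('pics/side10.png')[150:220,190:270]; b=cv2.imread('pics/wrist10.png')[190:320,200:360]
a=cv2.resize(a,(400,350),interpolation=cv2.INTER_CUBIC);b=cv2.resize(b,(400,350))
cv2.imwrite('pics/c10.png',cv2.hconcat([a,b]))
E
```

```text
top [368 226   8   8  54] [371.48148148 229.85185185] [ 0.485  -0.2159  0.053 ]
wrist [253 247  47  19 331] [273.82175227 255.70996979] [0.492  0.1578 0.053 ]
[0.50006994 0.15724321 0.02228424] 6.15 [-1.06430217  0.49413145  0.88609591] -0.0017808531989101188
[[-0.949  0.315  0.005]
 [ 0.315  0.949 -0.   ]
 [-0.005  0.001 -1.   ]]
delta tool [ 0.00116037 -0.00095822 -0.03472289]
```

View pics/c10.png

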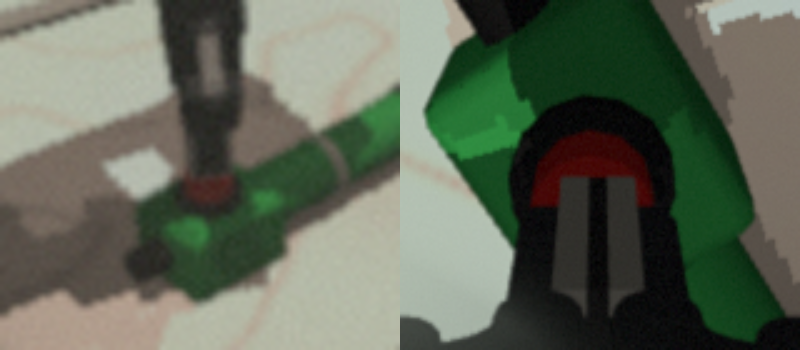

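Touching or nearly so: about 1 N up. I'll keep going in 1 mm steps.

Emit:
move_arm([
  {"tx": 0, "ty": 0, "tz": 0.001, "ax": 0, "ay": 0, "az": 0, "jaw": 255},
  {"tx": 0, "ty": 0, "tz": 0.001, "ax": 0, "ay": 0, "az": 0, "jaw": 255},
])

```text
time: 6.35
tool_pos: [0.5002, 0.1573, 0.0206]
tool_rot: [0.002, 0.159, 0.987, 0.0]
contact_force: [-0.8, -0.1, 0.8]
gripper_width: -0.002
```

Emit:
move_arm([
  {"tx": 0, "ty": 0, "tz": 0.001, "ax": 0, "ay": 0, "az": 0, "jaw": 255},
  {"tx": 0, "ty": 0, "tz": 0.001, "ax": 0, "ay": 0, "az": 0, "jaw": 255},
])

```text
time: 6.55
tool_pos: [0.5002, 0.1572, 0.0187]
tool_rot: [0.002, 0.159, 0.987, 0.0]
contact_force: [-1.5, -0.2, 2.2]
gripper_width: 0.002
```

```bash
python3 m.py 11|grep -v side
python3 - <<'E'
import cv2
a=cv2.imread('pics/side11.png')[150:220,190:270]; b=cv2.imread('pics/wrist11.png')[190:320,200:360]
a=cv2.resize(a,(400,350),interpolation=cv2.INTER_CUBIC);b=cv2.resize(b,(400,350))
cv2.imwrite('pics/c11.png',cv2.hconcat([a,b]))
E
```

```text
top [368 226   8   8  52] [371.51923077 229.75      ] [ 0.4853 -0.216   0.053 ]
wrist [253 247  47  19 344] [273.47965116 255.48837209] [0.4903 0.1583 0.053 ]
[0.50017572 0.15724644 0.01871581] 6.7 [-1.09937957 -1.15852302  2.89491106] -0.0006164947989872712
[[-0.949  0.314  0.005]
 [ 0.314  0.949 -0.   ]
 [-0.004  0.001 -1.   ]]
delta tool [ 0.00124811 -0.00099487 -0.03829149]
```

View pics/c11.png

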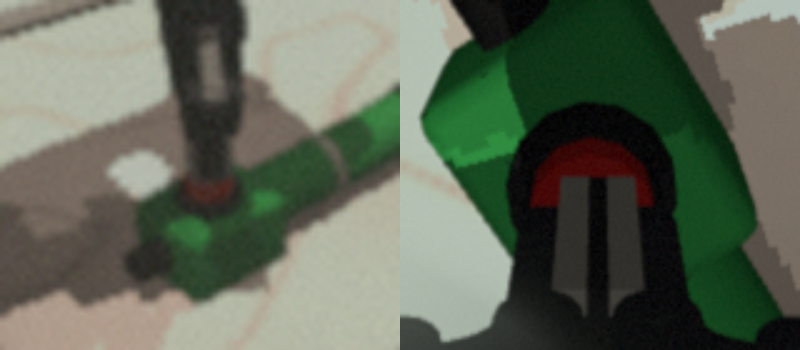

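Force is 2 to 3 N and the button is going down, about 3.5 mm so far by the spring rate. Continuing to the stop.

Emit:
move_arm([
  {"tx": 0, "ty": 0, "tz": 0.0012, "ax": 0, "ay": 0, "az": 0, "jaw": 255},
  {"tx": 0, "ty": 0, "tz": 0.0012, "ax": 0, "ay": 0, "az": 0, "jaw": 255},
])

```text
time: 6.9
tool_pos: [0.5002, 0.1573, 0.0166]
tool_rot: [0.002, 0.159, 0.987, 0.0]
contact_force: [-1.7, -0.9, 3.6]
gripper_width: 0.001
```

Emit:
move_arm([
  {"tx": 0, "ty": 0, "tz": 0.001, "ax": 0, "ay": 0, "az": 0, "jaw": 255},
  {"tx": 0, "ty": 0, "tz": 0.001, "ax": 0, "ay": 0, "az": 0, "jaw": 255},
])

```text
time: 7.1
tool_pos: [0.5002, 0.1573, 0.0148]
tool_rot: [0.002, 0.159, 0.987, 0.0]
contact_force: [-2.3, 0.1, 5.7]
gripper_width: 0.002
```

Emit:
move_arm([
  {"tx": 0, "ty": 0, "tz": 0.001, "ax": 0, "ay": 0, "az": 0, "jaw": 255},
])

```text
time: 7.2
tool_pos: [0.5003, 0.1573, 0.0143]
tool_rot: [0.002, 0.159, 0.987, 0.0]
contact_force: [-4.7, -0.6, 11.4]
gripper_width: -0.0
```

Emit:
move_arm([
  {"tx": 0, "ty": 0, "tz": 0.0005, "ax": 0, "ay": 0, "az": 0, "jaw": 255},
])

```text
time: 7.3
tool_pos: [0.5002, 0.1573, 0.0144]
tool_rot: [0.002, 0.159, 0.987, 0.0]
contact_force: [-4.5, -0.2, 7.9]
gripper_width: 0.004
```

The force jumped from 6 to 11 N while z stopped at 14.4 mm, so the button is on its stop. Holding.

Emit:
move_arm([
  {"tx": 0, "ty": 0, "tz": 0.0003, "ax": 0, "ay": 0, "az": 0, "jaw": 255},
  {"tx": 0, "ty": 0, "tz": 0.0003, "ax": 0, "ay": 0, "az": 0, "jaw": 255},
  {"tx": 0, "ty": 0, "tz": 0.0003, "ax": 0, "ay": 0, "az": 0, "jaw": 255},
  {"tx": 0, "ty": 0, "tz": 0.0003, "ax": 0, "ay": 0, "az": 0, "jaw": 255},
  {"tx": 0, "ty": 0, "tz": 0.0003, "ax": 0, "ay": 0, "az": 0, "jaw": 255},
  {"tx": 0, "ty": 0, "tz": 0.0003, "ax": 0, "ay": 0, "az": 0, "jaw": 255},
  {"tx": 0, "ty": 0, "tz": 0.0003, "ax": 0, "ay": 0, "az": 0, "jaw": 255},
  {"tx": 0, "ty": 0, "tz": 0.0003, "ax": 0, "ay": 0, "az": 0, "jaw": 255},
])

```text
time: 8.1
tool_pos: [0.5001, 0.1572, 0.0145]
tool_rot: [0.001, 0.159, 0.987, -0.001]
contact_force: [-2.6, -1.3, 5.2]
gripper_width: 0.002
```

```bash
python3 m.py 12|grep -v side
python3 - <<'E'
import cv2
a=cv2.imread('pics/side12.png')[150:220,190:270]; b=cv2.imread('pics/wrist12.png')[190:320,200:360]
a=cv2.resize(a,(400,350),interpolation=cv2.INTER_CUBIC);b=cv2.resize(b,(400,350))
cv2.imwrite('pics/c12.png',cv2.hconcat([a,b]))
E
```

```text
top [368 226   8   8  55] [371.56363636 229.67272727] [ 0.4855 -0.2161  0.053 ]
wrist [253 247  47  19 360] [273.46388889 255.33611111] [0.4884 0.159  0.053 ]
[0.50011166 0.15721716 0.01448085] 8.25 [-2.76226601 -0.68449716  5.37299413] -0.0012923636464749768
[[-0.949  0.314  0.001]
 [ 0.314  0.949 -0.001]
 [-0.001 -0.001 -1.   ]]
delta tool [ 0.00130731 -0.00103513 -0.04252014]
```

View pics/c12.png

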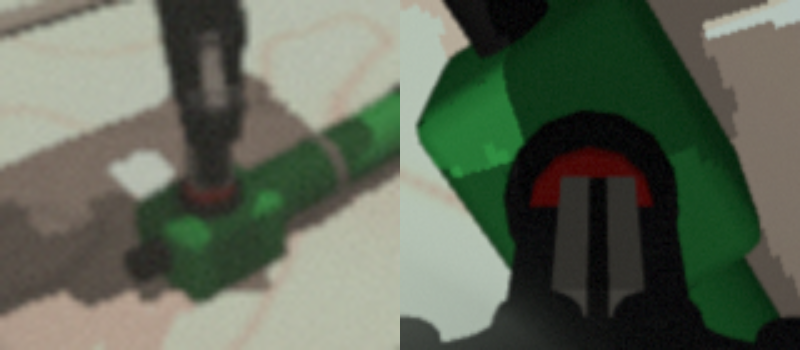

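In the picture the red is nearly down to the collar, and 5.3 N means it is still fully down. The pump hasn't moved. I'll hold a while longer.

Emit:
move_arm([
  {"tx": 0, "ty": 0, "tz": 0.0005, "ax": 0, "ay": 0, "az": 0, "jaw": 255},
  {"tx": 0, "ty": 0, "tz": 0.0005, "ax": 0, "ay": 0, "az": 0, "jaw": 255},
  {"tx": 0, "ty": 0, "tz": 0.0005, "ax": 0, "ay": 0, "az": 0, "jaw": 255},
  {"tx": 0, "ty": 0, "tz": 0.0005, "ax": 0, "ay": 0, "az": 0, "jaw": 255},
  {"tx": 0, "ty": 0, "tz": 0.0005, "ax": 0, "ay": 0, "az": 0, "jaw": 255},
  {"tx": 0, "ty": 0, "tz": 0.0005, "ax": 0, "ay": 0, "az": 0, "jaw": 255},
  {"tx": 0, "ty": 0, "tz": 0.0005, "ax": 0, "ay": 0, "az": 0, "jaw": 255},
  {"tx": 0, "ty": 0, "tz": 0.0005, "ax": 0, "ay": 0, "az": 0, "jaw": 255},
  {"tx": 0, "ty": 0, "tz": 0.0005, "ax": 0, "ay": 0, "az": 0, "jaw": 255},
  {"tx": 0, "ty": 0, "tz": 0.0005, "ax": 0, "ay": 0, "az": 0, "jaw": 255},
])

```text
time: 9.25
tool_pos: [0.5, 0.1572, 0.0145]
tool_rot: [-0.001, 0.159, 0.987, -0.001]
contact_force: [-3.3, 0.3, 7.6]
gripper_width: 0.002
```

The button has been on its stop from 7.2 s to 9.25 s. Now I'll let it up and draw clear.

Emit:
move_arm([
  {"tx": 0, "ty": 0, "tz": -0.003, "ax": 0, "ay": 0, "az": 0, "jaw": 255},
  {"tx": 0, "ty": 0, "tz": -0.005, "ax": 0, "ay": 0, "az": 0, "jaw": 255},
  {"tx": 0, "ty": 0, "tz": -0.008, "ax": 0, "ay": 0, "az": 0, "jaw": 255},
  {"tx": 0, "ty": 0, "tz": -0.015, "ax": 0, "ay": 0, "az": 0, "jaw": 255},
  {"tx": 0, "ty": 0, "tz": -0.02, "ax": 0, "ay": 0, "az": 0, "jaw": 255},
  {"tx": 0, "ty": 0, "tz": -0.02, "ax": 0, "ay": 0, "az": 0, "jaw": 255},
  {"tx": 0, "ty": 0, "tz": -0.02, "ax": 0, "ay": 0, "az": 0, "jaw": 255},
  {"tx": 0, "ty": 0, "tz": -0.02, "ax": 0, "ay": 0, "az": 0, "jaw": 255},
  {"tx": 0, "ty": 0, "tz": -0.02, "ax": 0, "ay": 0, "az": 0, "jaw": 255},
  {"tx": 0, "ty": 0, "tz": 0, "ax": 0, "ay": 0, "az": 0, "jaw": 255},
  {"tx": 0, "ty": 0, "tz": 0, "ax": 0, "ay": 0, "az": 0, "jaw": 255},
])

```text
time: 10.35
tool_pos: [0.5011, 0.1577, 0.1556]
tool_rot: [0.002, 0.159, 0.987, -0.0]
contact_force: [-0.0, -0.1, -0.1]
gripper_width: -0.0
```

```bash
python3 m.py 13
```

```text
top [368 226   8   8  52] [371.38461538 229.75      ] [ 0.4853 -0.2156  0.053 ]
side [146   0  24  14 128] [157.984375   3.71875 ] [0.7573 1.5065 0.053 ]
side [227 182   9   8  50] [231.26 184.92] [0.5    0.1572 0.053 ]
side [  0 229   9   4  17] [  3.76470588 230.29411765] [-0.0026  0.2432  0.053 ]
side [301 291  12  11  97] [306.65979381 295.71134021] [ 0.4856 -0.2158  0.053 ]
side [   0  319   85   61 1557] [ 38.41297367 355.90109184] [ 0.0186 -0.1109  0.053 ]
wrist [262 178  30  28 619] [276.40226171 191.35056543] [0.4983 0.1568 0.053 ]
tri [0.4990119  0.15668971 0.05336668]
[0.50057049 0.15760825 0.15444992] 10.5 [ 0.72651615  0.07184756 -0.78880342] -0.0019928164170006277
[[-0.95   0.314  0.002]
 [ 0.314  0.95  -0.001]
 [-0.002 -0.001 -1.   ]]
delta tool [ 0.00188011 -0.00142576  0.09744758]
```

View pics/side13.png

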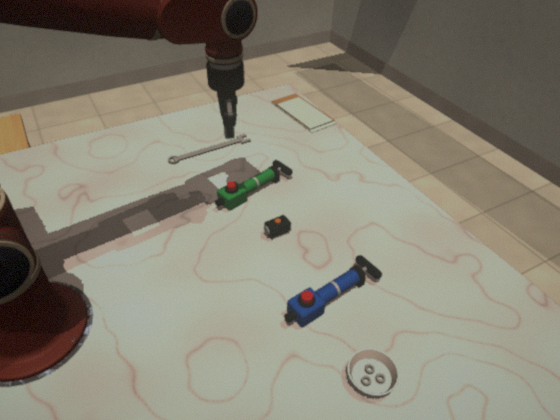

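The green button is back up at (231,185), triangulated at (0.499, 0.157, 0.053), the same as before. Everything else is where it was and the gripper is clear. Handing in.

```bash
python3 -c "
from plant import manip
print(manip.job_done())"
```

```text
the job is handed in; nothing more can be done
None
```

I pressed the green pump's button with the shut fingertips down to its stop, held it there about 2 s (7.2–9.25 s), then let it spring up. I drew clear to about 0.1 m above it and handed the job in at about 10.5 s; no verdict was reported.

**Press:** the stop showed as a force jump from 6 to 11 N with no further travel. Readings during the hold were 5–8 N, and the highest reading of the whole press was 11.4 N upward, well under the 30 N limit.

**Last checks:**
- **Green pump:** its button is back up and triangulates to (0.499, 0.157, 0.053), within about 1 mm of where it was, so the pump did not shift.
- **Other objects:** the blue pump's button is at its original pixel. The light, wrench, dish and nuts look unmoved in the side view.
- **Contact:** the force on the tool is within its usual 1 N noise.

**One disagreement:** the reported tool point did not match the real fingertips. The side and wrist views put the tips about 29 mm short of it. Button contact came at a reported z of about 0.022 m rather than 0.057 m, a gap of about 35 mm. I went by the images and the force instead of the reported height, and did not find the cause.

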